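# Set the pottery wheel's speed dial and start it

### The arm

A 6-joint arm with a two-finger parallel gripper is mounted at the origin on the work surface. World frame = base frame: x ahead of the robot, y to its left, z up, the work surface at z = 0. Lengths are in m, angles in rad, forces in N, time in s.
With the tool pointing down it reaches from about 0.3 to 0.775 m from the base axis. Payload 14.6 kg.
Tool frame: the origin (TCP) lies midway between the tips of the shut fingers; the grasp point (between the pads) lies 19 mm behind it; z points along the fingers, y is the line along which they close (so a half turn about z gives the same grasp; the last joint's range is limited). The gripper opens to 85 mm and grips with 20 to 120 N. Pads are 22 mm wide; open, the fingers measure 114 mm over their backs; the gripper's body (76 mm by 85 mm) begins 54 mm behind the grasp point. The pads swing forward as they close: fully open they stand 13 mm farther back than shut.
Start: joints at [-1.236, 0.3, 1.521, -0, 1.321, -0.067], TCP at [0.215, -0.506, 0.231] pointing down, gripper open.
Joint ranges: [-3.03, 3.03], [-0.79, 2.21], [0.23, 2.52], [-1.04, 4.18], [0, 3.07], [-2.55, 2.55]. Speed limits (rad/s): [2.22, 2.22, 2.57, 3.14, 3.14, 3.14].

### API

Orientations are given as a unit quaternion [x, y, z, w].
In Python, from cell import arm gives the robot as it stands.
- The arm moves only by the shell command python3 -m crank 'ROWS' [FORCE]. ROWS is JSON, a list of rows, each an object with "translation": the shift along the world's x, y, z in mm, a list of three; "twist": the turn about the world's z in rad; "claw": the closure, from -1 (fully open) to 1 (shut). In form: [{"translation": [dx, dy, dz], "twist": twist, "claw": claw}, ...]. A call has 1 to 8 rows; each row shifts and turns the commanded pose from where the row before left it; what a row does not reach is not made up. A row lasts 1/8 s, in which the tool goes at most 62.5 mm and 10.7 degrees, less where a joint would pass 70% of its speed; a pose out of reach is approached as far as the arm can. A call with a gripper value outside its range is refused whole. The fingers move at their own pace and stop on an object; FORCE is the grip in N (left out, the last holds). Time passes only in rows, so rows that do not move let the fingers close. It gives the time, the measured TCP pose, the force, the opening and the grip force at its end, in the units of the state.
- arm.sense(): the state, without advancing time (a new reading comes with each control period).
- arm.get_image(name): name is "side" or "top"; returns a dict with "color" (480x640x3 uint8, red, green, blue), "fx", "fy", "cx", "cy" (pixels), "dist_coeffs" ([k1, k2, p1, p2, k3] as OpenCV has them; the pictures are not rectified), "origin" and "attitude" of the camera in the world. Camera axes: x right, y down, z forward; pixel columns grow to the right and rows downward; lengths in m; the calibration is good to about 2 mm. A picture is of the moment at which its call begins. There is no depth.
- arm.sign_off(): hands the job in; it is judged then, once.
Trained networks look in a picture, given as the dict that the camera call returned (one of the last four; its "shot" number tells which), for a name from the list of things; names that differ only in an ending like _2 or _b are one class to them, and where a whole thing is asked for, a point or a joint stands for the part that bears it (a point fixed in the world has none). Each returns a list of dicts, best first, with "p" (0 to 1); they miss things now and then, are a little off and sometimes report something else, mostly with a low value. They report only what shows in the picture. A call takes as long as a camera call.
- arm.find_in(picture, target): "location" ([row, column] as shares, 0 to 1, of the picture: columns of its width, rows of its height, amid what is visible of it).
- arm.mark_of(picture, target): "location" ([row, column] as shares, 0 to 1, of the picture: columns of its width, rows of its height: a listed point, or the origin of a listed thing).
The state is a dict: "clock": time; "joint_positions": joint angles; "dq": joint speeds; "effort": joint torques, N m; "tool_pos": TCP position; "orientation": TCP orientation; "ft_force": force on the tool from outside, world axes, zero at the start; "torque": the same for the moment, N m; "gripper_width": opening from 0.0 (shut) to 1.0 (fully open); "grasp_force": force on a finger pad.
Only numpy, scipy, OpenCV 4.12 (cv2) and the standard library are available. Lean on these libraries where they do the work, as an engineer would, in place of code of your own. Each camera call takes 0.05 s, during which the arm holds its last target. There are 200 camera calls.

### The job

Turn the pottery wheel's speed dial clockwise until its pointer stands in line with the steel index tab beside the dial, then press the start button fully down and let it come back up. Do not press the button before the pointer is at the tab, leave the dial at the tab, and leave the pots and the brush where they stand.

Things in the scene. Friction and masses are not known exactly. Their poses are not given: they have to be found in the camera images.
- dial_axis (a point): Speed dial: black disc 64 mm across, with a raised bar 14 mm wide across its axis, from 26 mm behind the axis to 50 mm ahead, then a nose 8 mm wide to 58 mm. The bar stands 14 to 38 mm above the deck. This point: on the vertical axis, at the bar's top (138 mm above the table). Turns stiffly (0.12 N m), stays where left; push the side of the bar or grip it.
- pointer_tip (a point): Tip of the dial's pointer: the end of the nose on the bar's long end, 58 mm from the axis, at the bar's top, 138 mm above the table. A white line on top of the bar runs towards it.
- dial (a joint): Turn of the speed dial, rad: 0 is the anticlockwise stop, grows clockwise seen from above, up to 4.19 at the other stop. It starts between 0.1 and 0.6.
- index_mark (a point): Where the pointer tip must come: on the index tab's centre line, 58 mm from the dial's axis, 138 mm above the table. The tab is a dark steel piece fixed on the deck just outside the dial, 16 mm wide, 10 mm high, 61 to 97 mm from the axis, point inwards. Its angle differs each time, always clockwise of the pointer at the start (by 0.4 to 2.3 rad).
- start_top (a point): Centre of the top of the start button, a round plain steel push button 34 mm across in a low black housing on the control deck, to the right of the dial as seen from the robot. It is pressed straight down 6 mm, with 5 N when fully down, and springs back.
- start (a joint): Travel of the start button, m: 0 released, 0.006 fully down.
- wheel: Grey tabletop pottery wheel, fixed: housing 440 x 300 mm, flat deck 100 mm above the table, controls on the robot's side; on the far side the wheel head, 184 mm wide, in a black splash pan 35 mm high. Origin: centre of the underside; x from the controls to the wheel head, y left, z up. Dial axis at x -0.12, y 0.06; wheel head at x 0.09, y 0.
- wheel_pot: Bystander: a terracotta pot 92 mm wide, 85 mm high, on the wheel head (its underside 142 mm above the table). Origin at the centre of its underside.
- left_pot: Bystander: a blue painted pot, 104 mm wide, 100 mm high, on the table left of the wheel. Origin at the centre of its underside.
- right_pot: Bystander: a pink painted pot, 104 mm wide, 100 mm high, on the table right of the wheel. Origin at the centre of its underside.
- brush: Bystander: a paint brush lying on the table right of the wheel. Origin at its underside.

How it is judged:
By the outcome, as a careful person would: the job done as asked, in the order asked, and still so for the second after the job is handed in, with the robot touching nothing.
It also fails if it takes over 42 s, if anything falls off the work surface, if the arm or the gripper's body presses on something with over 40 N, if the wrist force passes 120 N, or if a joint passes its speed limit or range.

## Working session

There is one attempt and no reset: what is moved stays moved. The work goes in short steps, Python scripts to look and compute and a shell command to move; the robot and the scene stay as the last step left them, time stands still between calls to the robot, and variables do not carry over. Pictures are saved under pics/ and viewed, at most 10 in all, crops included, and the job is handed in when it is done.

```bash
mkdir -p pics; cat > h.py <<'E'
import numpy as np, cv2
from cell import arm
from scipy.spatial.transform import Rotation as R
def att(a):
    a=np.array(a,float)
    return R.from_quat(a).as_matrix() if a.size==4 else a.reshape(3,3)
def ray(p,loc):
    h,w=p["color"].shape[:2]
    K=np.array([[p["fx"],0,p["cx"]],[0,p["fy"],p["cy"]],[0,0,1.]])
    uv=np.array([[[loc[1]*w,loc[0]*h]]],float)
    n=cv2.undistortPoints(uv,K,np.array(p["dist_coeffs"],float))[0,0]
    d=att(p["attitude"])@np.array([n[0],n[1],1.]); return np.array(p["origin"],float),d/np.linalg.norm(d)
def at_z(p,loc,z):
    o,d=ray(p,loc); return o+d*(z-o[2])/d[2]
def tri(rs):
    A=sum(np.eye(3)-np.outer(d,d) for o,d in rs); b=sum((np.eye(3)-np.outer(d,d))@o for o,d in rs)
    return np.linalg.solve(A,b)
E
python3 - <<'E'
from h import *
np.set_printoptions(precision=4,suppress=True)
P={n:arm.get_image(n) for n in("side","top")}
for n,p in P.items():
    cv2.imwrite(f"pics/{n}0.png",p["color"][...,::-1]); print(n,p["origin"],att(p["attitude"]).tolist())
for t in["dial_axis","pointer_tip","index_mark","start_top","wheel","wheel_pot","left_pot","right_pot","brush"]:
    rs=[]
    for n,p in P.items():
        m=arm.mark_of(p,t)[:2]
        print(t,n,[(np.round(np.array(x["location"])*[480,640],1).tolist(),round(x["p"],2)) for x in m], at_z(p,m[0]["location"],.138) if m else "")
        if m: rs.append(ray(p,m[0]["location"]))
    if len(rs)==2: print("   tri",tri(rs))
print(arm.sense())
E
```

```text
side [-0.176  -0.8652  1.4735] [[0.7635433976165749, -0.48861903642982235, 0.4222000914193754], [-0.6455629019936558, -0.5935797280675839, 0.48053266902130903], [0.015812005744579166, -0.6394642630089702, -0.7686582054520255]]
top [ 0.3253 -0.0022  1.4699] [[0.025294123836312434, -0.9826904900016035, 0.18352004838644065], [-0.9994044059464783, -0.029168148770378797, -0.018440511708620322], [0.023474255560507237, -0.18294430835015688, -0.9828429881563803]]
dial_axis side [([235.1, 288.6], 0.62), ([347.5, 437.6], 0.15)] [0.5012 0.0412 0.138 ]
dial_axis top [([265.8, 273.4], 0.85)] [0.5005 0.0461 0.138 ]
   tri [0.5026 0.0456 0.1326]
pointer_tip side [([222.6, 274.2], 0.68)] [0.4983 0.1091 0.138 ]
pointer_tip top [([269.9, 252.4], 0.76)] [0.4889 0.0976 0.138 ]
   tri [0.4875 0.0955 0.1573]
index_mark side [([224.9, 274.4], 0.71), ([221.3, 305.5], 0.48)] [0.493  0.1012 0.138 ]
index_mark top [([240.7, 274.4], 0.56)] [0.5637 0.046  0.138 ]
   tri [0.5176 0.0626 0.1725]
start_top side [([269.5, 324.5], 0.48)] [ 0.5004 -0.1266  0.138 ]
start_top top [([268.2, 335.3], 0.7)] [ 0.499  -0.1073 
[... 496 characters left out ...]
0.138 ]
   tri [ 0.6405 -0.4731 -0.0014]
brush side [([404.6, 362.9], 0.72)] [ 0.3026 -0.5026  0.138 ]
brush top [([335.4, 461.6], 0.65)] [ 0.341  -0.4211  0.138 ]
   tri [ 0.3461 -0.4649  0.006 ]
{'clock': 1.0, 'joint_positions': array([-1.2356,  0.2999,  1.521 , -0.    ,  1.3207, -0.0666]), 'dq': array([-0.0012, -0.0024,  0.0019,  0.0011,  0.0006, -0.0011]), 'effort': array([ -0.0021, -54.3354, -36.1976,  -0.0001,   0.0007,  -0.    ]), 'tool_pos': array([ 0.2151, -0.5062,  0.2313]), 'orientation': array([ 0.9799,  0.1995, -0.    , -0.    ]), 'ft_force': array([-0.1433,  0.2987,  1.1929]), 'torque': array([-0.0194, -0.0142, -0.0506]), 'grasp_force': 0.0, 'gripper_width': 1.0035388438791382}
```

```bash
python3 - <<'E'
import cv2,numpy as np
t=cv2.imread("pics/top0.png"); s=cv2.imread("pics/side0.png")
a=cv2.resize(t[215:315,220:353],None,fx=6,fy=6,interpolation=cv2.INTER_CUBIC)
b=cv2.resize(s[190:290,240:373],None,fx=6,fy=6,interpolation=cv2.INTER_CUBIC)
cv2.imwrite("pics/tc.png",a);cv2.imwrite("pics/sc.png",b)
E
```

```text
(no output)
```

View pics/tc.png

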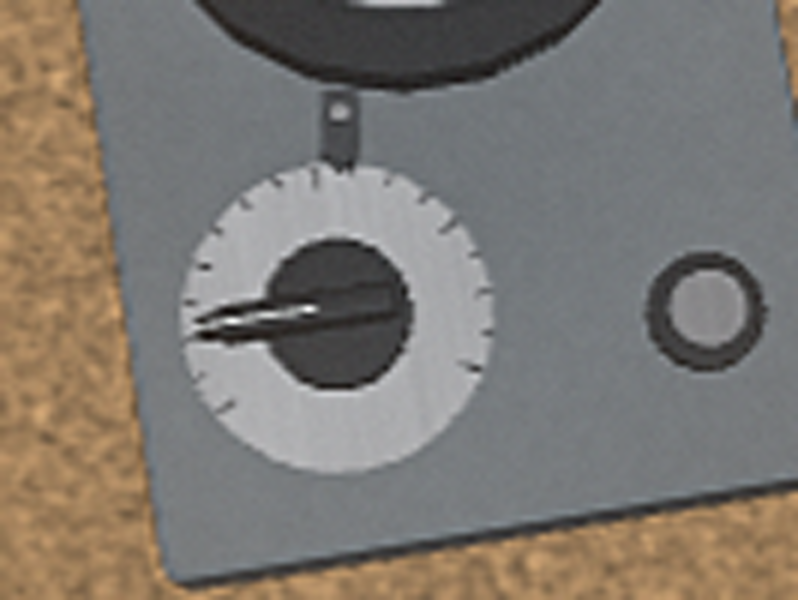

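View pics/sc.png

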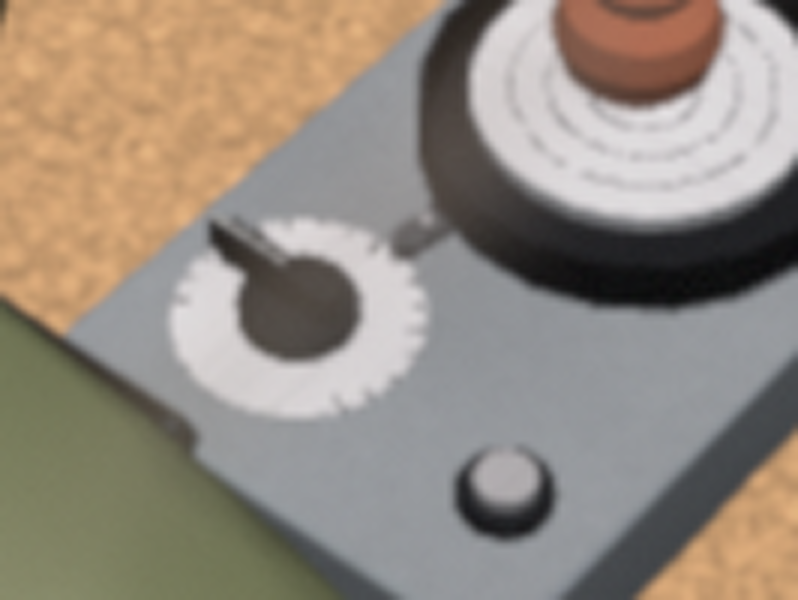

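View pics/top0.png

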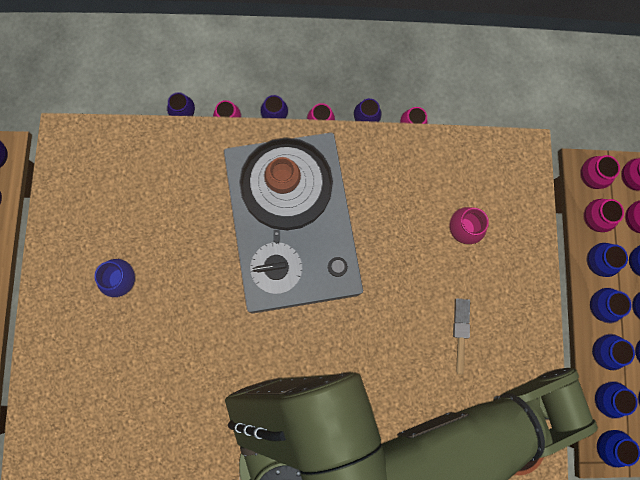

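The top crop shows the disc centre at about (276.4, 267.4), the pointer tip at (251.8, 269.8) pointing left, the tab's centre line from (277, 242) to (276.8, 230.5) on the far side, and the button at (337.7, 266.3). I'll compute their world positions.

```bash
python3 - <<'E'
from h import *
np.set_printoptions(precision=4,suppress=True)
p=arm.get_image("top"); s=arm.get_image("side")
def T(c,z): return at_z(p,[(c[1]/6+215)/480,(c[0]/6+220)/640],z)
def S(c,z): return at_z(s,[(c[1]/6+190)/480,(c[0]/6+240)/640],z)
def both(n,ct,cs,z):
    rs=[ray(p,[(ct[1]/6+215)/480,(ct[0]/6+220)/640]),ray(s,[(cs[1]/6+190)/480,(cs[0]/6+240)/640])]
    print(n,"tri",tri(rs),"top",T(ct,z),"side",S(cs,z))
both("plate",(338,318),(299,318),.101)
both("disc",(339,314),(299,308),.114)
both("tip",(190,326),(222,220),.138)
both("tabin",(343,168),(398,252),.110)
both("tabout",(341,92),(448,222),.110)
both("button",(706,308),(505,476),.118)
c=T((339,314),.114)
tip=T((190,326),.138); ti=T((343,168),.110); to=T((341,92),.110)
f=lambda v: np.arctan2(v[1],v[0])
print("ang tip",f(tip-c),"tabin",f(ti-c),"tabout",f(to-c),"tabline",f(to-ti), np.linalg.norm((tip-c)[:2]),np.linalg.norm((ti-c)[:2]),np.linalg.norm((to-c)[:2]))
# wheel yaw: front edge
a=T((190,582),.1); b=T((797,480),.1); print("front dir",f(a-b)-np.pi/2)
E
```

```text
plate tri [0.5013 0.039  0.1019] top [0.5    0.0398 0.101 ] side [0.5032 0.0389 0.101 ]
disc tri [0.5016 0.0386 0.1102] top [0.5001 0.0391 0.114 ] side [0.5009 0.0355 0.114 ]
tip tri [0.4949 0.0979 0.1301] top [0.4902 0.0995 0.138 ] side [0.4948 0.0903 0.138 ]
tabin tri [0.5657 0.0386 0.1061] top [0.563  0.0396 0.11  ] side [0.5658 0.0351 0.11  ]
tabout tri [0.6    0.0403 0.103 ] top [0.5958 0.0416 0.11  ] side [0.599  0.0344 0.11  ]
button tri [ 0.5074 -0.1153  0.1207] top [ 0.5065 -0.1148  0.118 ] side [ 0.5103 -0.1144  0.118 ]
ang tip 1.732332535189008 tabin 0.008963839292938132 tabout 0.02655000502006479 tabline 0.060191063561956415 0.06118887369925132 0.06291832360169254 0.09578561004899652
front dir 0.19271844299547136
```

Axis is about (0.501, 0.039), the bar points at about 1.72 rad and the tab at about 0.02 rad. The plan is to grip the bar on its axis and turn it about 1.7 rad clockwise. First I travel over the dial while twisting to match the bar.

```bash
python3 -m crank '[{"translation":[24,45,0],"twist":0.11,"claw":-1},{"translation":[24,45,0],"twist":0.11,"claw":-1},{"translation":[24,45,0],"twist":0.11,"claw":-1},{"translation":[24,45,0],"twist":0.11,"claw":-1},{"translation":[24,45,0],"twist":0.11,"claw":-1},{"translation":[24,45,0],"twist":0.11,"claw":-1},{"translation":[24,45,0],"twist":0.11,"claw":-1},{"translation":[24,45,0],"twist":0.11,"claw":-1}]' 60
python3 -m crank '[{"translation":[24,45,0],"twist":0.11,"claw":-1},{"translation":[24,45,0],"twist":0.11,"claw":-1},{"translation":[23,45,0],"twist":0.11,"claw":-1},{"translation":[23,50,0],"twist":0.1,"claw":-1},{"translation":[0,0,0],"twist":0,"claw":-1},{"translation":[0,0,0],"twist":0,"claw":-1}]'
python3 -c "
from h import *
s=arm.sense();x=R.from_quat(s['orientation']).as_matrix();print(s['clock'],s['tool_pos'],s['joint_positions'],'y angle',np.arctan2(x[1,1],x[0,1]),x[2,2])"
```

```text
clock: 2.1
tool_pos: [0.4077, -0.1447, 0.2315]
orientation: [0.801, 0.599, 0.0, 0.0]
ft_force: [0.9, -0.8, -0.3]
gripper_width: 1.002
grasp_force: 0.0
clock: 2.85
tool_pos: [0.5009, 0.0386, 0.2311]
orientation: [0.656, 0.755, -0.0, -0.0]
ft_force: [-0.7, -0.1, 0.3]
gripper_width: 1.001
grasp_force: 0.0
2.85 [0.50087876 0.03857789 0.23114447] [ 4.02437119e-03  1.93999918e-01  1.65326858e+00 -1.61940539e-04
  1.29469704e+00 -1.36645054e-01] y angle 0.140713579604621 -0.9999999183440378
```

```bash
python3 -m crank '[{"translation":[0,0,-40],"twist":0,"claw":-1},{"translation":[0,0,-40],"twist":0,"claw":-1},{"translation":[0,0,-20],"twist":0,"claw":-1},{"translation":[0,0,-11],"twist":0,"claw":-1},{"translation":[0,0,0],"twist":0,"claw":-1},{"translation":[0,0,0],"twist":0,"claw":-1}]' 60
python3 -m crank '[{"translation":[0,0,0],"twist":0,"claw":1},{"translation":[0,0,0],"twist":0,"claw":1},{"translation":[0,0,0],"twist":0,"claw":1},{"translation":[0,0,0],"twist":0,"claw":1},{"translation":[0,0,0],"twist":0,"claw":1},{"translation":[0,0,0],"twist":0,"claw":1},{"translation":[0,0,0],"twist":0,"claw":1},{"translation":[0,0,0],"twist":0,"claw":1}]' 60
python3 - <<'E'
from h import *
p=arm.get_image("side"); cv2.imwrite("pics/g1.png",cv2.resize(p["color"][150:300,220:420,::-1],None,fx=4,fy=4,interpolation=cv2.INTER_CUBIC))
s=arm.sense();print(s["tool_pos"],s["ft_force"],s["torque"],s["gripper_width"],s["grasp_force"])
E
```

```text
clock: 3.6
tool_pos: [0.5015, 0.0385, 0.1213]
orientation: [0.656, 0.755, 0.0, 0.001]
ft_force: [0.0, -0.8, 0.8]
gripper_width: 0.997
grasp_force: 0.0
clock: 4.6
tool_pos: [0.5019, 0.0388, 0.1207]
orientation: [0.656, 0.755, 0.001, 0.001]
ft_force: [5.3, -0.9, -0.1]
gripper_width: 0.15
grasp_force: 60.9
[0.50184794 0.03879851 0.12067188] [ 5.39367229 -0.26058525  0.18165804] [-0.08123124 -0.74428545 -0.13467429] 0.14894537560290536 60.86126089096069
```

View pics/g1.png

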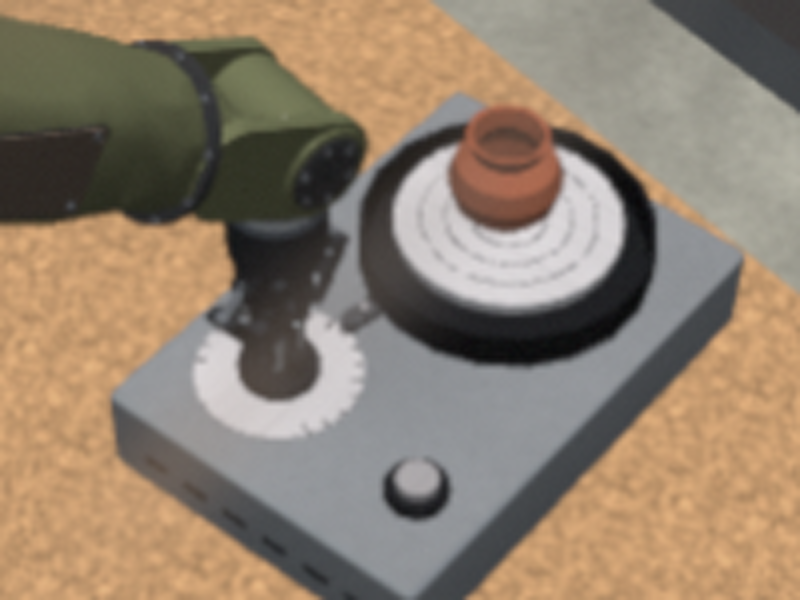

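The fingers hold the bar (12.7 mm opening, 61 N) and the dial, tab and pots are undisturbed. Turning clockwise 1.65 rad, then I'll check.

```bash
python3 -m crank '[{"translation":[0,0,0],"twist":-0.13,"claw":1},{"translation":[0,0,0],"twist":-0.13,"claw":1},{"translation":[0,0,0],"twist":-0.13,"claw":1},{"translation":[0,0,0],"twist":-0.13,"claw":1},{"translation":[0,0,0],"twist":-0.13,"claw":1},{"translation":[0,0,0],"twist":-0.13,"claw":1},{"translation":[0,0,0],"twist":-0.13,"claw":1},{"translation":[0,0,0],"twist":-0.13,"claw":1}]'
python3 -m crank '[{"translation":[0,0,0],"twist":-0.13,"claw":1},{"translation":[0,0,0],"twist":-0.13,"claw":1},{"translation":[0,0,0],"twist":-0.13,"claw":1},{"translation":[0,0,0],"twist":-0.13,"claw":1},{"translation":[0,0,0],"twist":-0.07,"claw":1},{"translation":[0,0,0],"twist":0,"claw":1},{"translation":[0,0,0],"twist":0,"claw":1}]'
python3 - <<'E'
from h import *
p=arm.get_image("side"); cv2.imwrite("pics/g2.png",cv2.resize(p["color"][190:280,230:350,::-1],None,fx=6,fy=6,interpolation=cv2.INTER_CUBIC))
s=arm.sense();x=R.from_quat(s['orientation']).as_matrix();print(s["tool_pos"],s["ft_force"],s["torque"],s["gripper_width"],s["grasp_force"],'y angle',np.arctan2(x[1,1],x[0,1]),s["joint_positions"])
E
```

```text
clock: 5.65
tool_pos: [0.4994, 0.0398, 0.1206]
orientation: [0.945, 0.328, -0.002, -0.002]
ft_force: [-18.9, 8.9, 16.4]
gripper_width: 0.144
grasp_force: 63.1
clock: 6.52
tool_pos: [0.4988, 0.0413, 0.1206]
orientation: [0.999, 0.041, -0.003, -0.002]
ft_force: [-22.7, 20.9, 18.6]
gripper_width: 0.148
grasp_force: 63.4
[0.49881377 0.04134325 0.1205829 ] [-22.81779314  21.28599083  19.07851396] [ 3.80507438  3.8327405  -0.0929531 ] 0.14502326515509012 63.40742290019989 y angle -1.4884059365582962 [0.00745815 0.31897558 1.77393551 0.00480042 1.05440107 1.49346958]
```

View pics/g2.png

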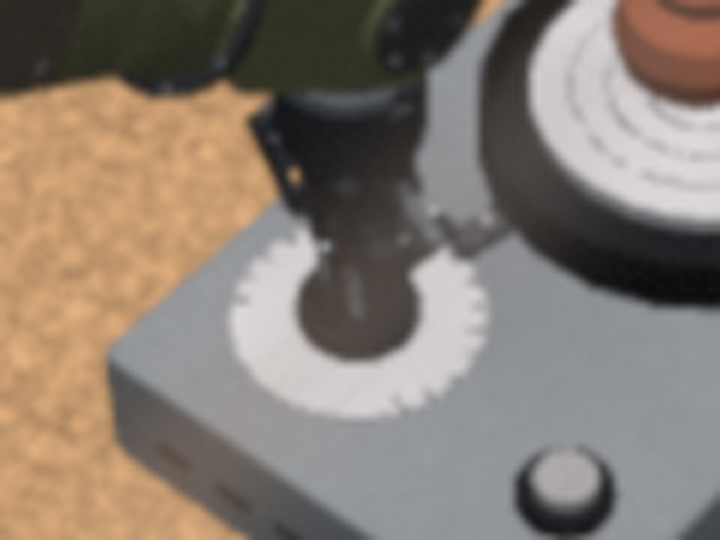

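The bar has turned to roughly 0.08 rad, a little short of the tab. The side force (about 30 N) shows a small centring error. I'll relax it, release, lift, move over towards the button and look from the top.

```bash
python3 -m crank '[{"translation":[-3,2.5,0],"twist":0,"claw":1},{"translation":[0,0,0],"twist":0,"claw":1},{"translation":[0,0,0],"twist":0,"claw":-1},{"translation":[0,0,0],"twist":0,"claw":-1},{"translation":[0,0,0],"twist":0,"claw":-1},{"translation":[0,0,0],"twist":0,"claw":-1},{"translation":[0,0,40],"twist":0,"claw":-1},{"translation":[0,0,40],"twist":0,"claw":-1}]'
python3 -m crank '[{"translation":[0,-50,0],"twist":0,"claw":-1},{"translation":[0,-50,0],"twist":0,"claw":-1},{"translation":[0,-50,0],"twist":0,"claw":-1},{"translation":[0,0,0],"twist":0,"claw":-1}]'
python3 - <<'E'
from h import *
np.set_printoptions(precision=4,suppress=True)
p=arm.get_image("top"); cv2.imwrite("pics/t2.png",cv2.resize(p["color"][220:300,240:346,::-1],None,fx=7,fy=7,interpolation=cv2.INTER_CUBIC))
for t in["dial_axis","pointer_tip","index_mark"]:
    print(t,[(np.round(np.array(x["location"])*[480,640],1).tolist(),round(x["p"],2)) for x in arm.mark_of(p,t)[:2]])
print(arm.sense()["tool_pos"])
E
```

```text
clock: 7.58
tool_pos: [0.4979, 0.0413, 0.2012]
orientation: [0.999, 0.041, -0.0, -0.0]
ft_force: [0.3, -0.4, -0.4]
gripper_width: 1.002
grasp_force: 0.0
clock: 8.07
tool_pos: [0.4978, -0.1113, 0.2001]
orientation: [0.999, 0.039, -0.0, 0.0]
ft_force: [0.0, 0.4, 0.0]
gripper_width: 0.999
grasp_force: 0.0
dial_axis [([267.6, 274.4], 0.77)]
pointer_tip [([242.0, 273.0], 0.95)]
index_mark [([243.5, 276.8], 0.58)]
[ 0.4981 -0.1079  0.2002]
```

View pics/t2.png

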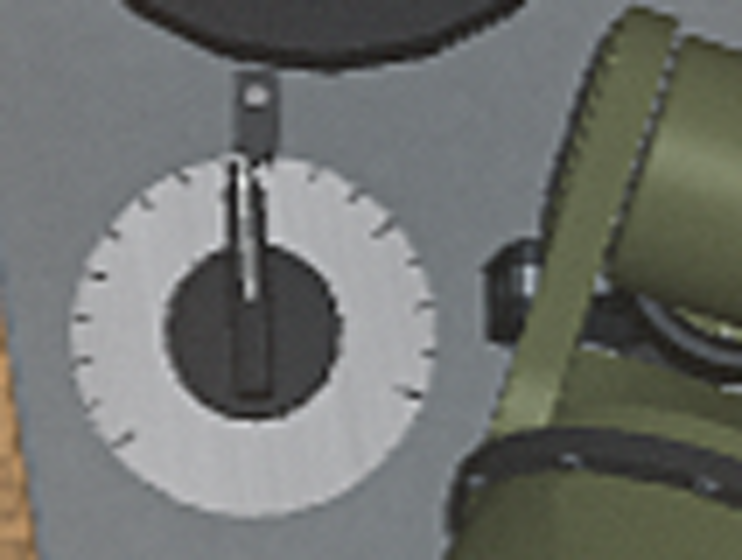

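The pointer (tip at about crop (242,163)) stands slightly anticlockwise of the tab (centre line at about x = 258 to 260). Let me compute how much remains.

```bash
python3 - <<'E'
from h import *
np.set_printoptions(precision=4,suppress=True)
p=arm.get_image("top")
T=lambda c,z: at_z(p,[(c[1]/7+220)/480,(c[0]/7+240)/640],z)
f=lambda v: np.arctan2(v[1],v[0])
c=T((253,332),.114);c2=T((254,335),.101)
b=T((252,397),.138);t=T((242,163),.138)
ti=T((259,160),.11);to=T((256.5,73),.11);tm=T((257,95),.11)
print("axis",c,c2,"back",b,"tip",t,np.linalg.norm(t-b))
print("bar dir",f(t-b),"tip from axis",f(t-c),f(t-c2)); print("tab",f(ti-c),f(to-c),f(tm-c),f(ti-c2),f(to-c2))
d=(t-b)/np.linalg.norm(t-b); print("axis from bar",b+.026*d, t-.058*d)
# colour-based tab centroid
g=cv2.cvtColor(p["color"],cv2.COLOR_RGB2GRAY)
for r in range(230,245): print(r,g[r,270:282].tolist())
E
```

```text
axis [0.4998 0.04   0.114 ] [0.5004 0.04   0.101 ] back [0.4737 0.0388 0.138 ] tip [0.5572 0.0452 0.138 ] 0.08377267979535015
bar dir 0.07686969247733028 tip from axis 0.09126130434192413 0.09212555743269395
tab 0.0017381273102970796 0.02224749301497915 0.01901836522128863 0.001687490683348123 0.02234043567990244
axis from bar [0.4996 0.0408 0.138 ] [0.4994 0.0408 0.138 ]
230 [120, 125, 122, 102, 77, 72, 72, 74, 77, 100, 128, 133]
231 [122, 118, 122, 105, 76, 70, 68, 72, 72, 83, 119, 125]
232 [120, 117, 120, 105, 74, 102, 129, 103, 77, 80, 116, 123]
233 [118, 117, 123, 103, 76, 139, 157, 158, 101, 77, 112, 121]
234 [122, 121, 123, 95, 70, 131, 160, 135, 84, 77, 113, 121]
235 [119, 124, 125, 96, 73, 60, 58, 68, 71, 78, 114, 124]
236 [119, 120, 124, 100, 75, 74, 73, 77, 72, 74, 115, 120]
237 [118, 122, 125, 100, 78, 78, 76, 77, 76, 72, 110, 120]
238 [120, 116, 125, 99, 79, 74, 78, 79, 75, 71, 116, 120]
239 [120, 120, 123, 104, 78, 75, 77, 76, 74, 71, 113, 123]
240 [118, 120, 120, 87, 74, 78, 78, 76, 73, 81, 115, 122]
241 [116, 112, 116, 83, 57, 65, 75, 75, 55, 86, 112, 118]
242 [112, 138, 154, 163, 156, 91, 61, 56, 36, 118, 133, 132]
243 [179, 157, 121, 54, 166, 111, 34, 133, 100, 166, 186, 186]
244 [177, 187, 109, 32, 168, 97, 164, 198, 159, 171, 178, 180]
```

About 0.068 rad remain (bar about 0.083, tab about 0.015). I'll regrip with the same yaw and turn that much.

```bash
python3 -m crank '[{"translation":[2,50,0],"twist":0,"claw":-1},{"translation":[0,50,0],"twist":0,"claw":-1},{"translation":[0,50,0],"twist":0,"claw":-1},{"translation":[0,0,0],"twist":0,"claw":-1},{"translation":[0,0,-40],"twist":0,"claw":-1},{"translation":[0,0,-30],"twist":0,"claw":-1},{"translation":[0,0,-10],"twist":0,"claw":-1},{"translation":[0,0,0],"twist":0,"claw":-1}]'
python3 -m crank '[{"translation":[0,0,0],"twist":0,"claw":1},{"translation":[0,0,0],"twist":0,"claw":1},{"translation":[0,0,0],"twist":0,"claw":1},{"translation":[0,0,0],"twist":0,"claw":1},{"translation":[0,0,0],"twist":0,"claw":1},{"translation":[0,0,0],"twist":0,"claw":1},{"translation":[0,0,0],"twist":0,"claw":1}]' 60
python3 -m crank '[{"translation":[0,0,0],"twist":-0.034,"claw":1},{"translation":[0,0,0],"twist":-0.034,"claw":1},{"translation":[0,0,0],"twist":0,"claw":1},{"translation":[0,0,0],"twist":0,"claw":1}]'
python3 -c "
from h import *
s=arm.sense();x=R.from_quat(s['orientation']).as_matrix();print(s['tool_pos'],s['ft_force'],'y angle',np.arctan2(x[1,1],x[0,1]))"
```

```text
clock: 9.32
tool_pos: [0.5002, 0.0412, 0.1205]
orientation: [0.999, 0.041, -0.0, 0.0]
ft_force: [-0.4, 0.5, 0.2]
gripper_width: 0.998
grasp_force: 0.0
clock: 10.2
tool_pos: [0.5001, 0.0417, 0.1207]
orientation: [0.999, 0.041, 0.0, -0.0]
ft_force: [-1.8, 3.3, 5.8]
gripper_width: 0.148
grasp_force: 59.0
clock: 10.7
tool_pos: [0.5002, 0.0417, 0.1207]
orientation: [1.0, 0.007, 0.0, -0.0]
ft_force: [-2.7, 4.6, 5.0]
gripper_width: 0.148
grasp_force: 59.0
[0.50015161 0.04174911 0.12073902] [-2.65824488  4.59482466  4.98718012] y angle -1.5569322926317364
```

```bash
python3 -m crank '[{"translation":[0,0,0],"twist":0,"claw":-1},{"translation":[0,0,0],"twist":0,"claw":-1},{"translation":[0,0,0],"twist":0,"claw":-1},{"translation":[0,0,0],"twist":0,"claw":-1},{"translation":[0,0,40],"twist":0,"claw":-1},{"translation":[0,0,40],"twist":0,"claw":-1}]'
python3 -m crank '[{"translation":[0,-50,0],"twist":0,"claw":-1},{"translation":[0,-50,0],"twist":0,"claw":-1},{"translation":[4,-50,0],"twist":0,"claw":1},{"translation":[0,0,0],"twist":0,"claw":1},{"translation":[0,0,0],"twist":0,"claw":1},{"translation":[0,0,0],"twist":0,"claw":1}]'
python3 - <<'E'
from h import *
np.set_printoptions(precision=4,suppress=True)
p=arm.get_image("top"); cv2.imwrite("pics/t3.png",cv2.resize(p["color"][220:300,240:346,::-1],None,fx=7,fy=7,interpolation=cv2.INTER_CUBIC))
print([(np.round(np.array(x["location"])*[480,640],1).tolist(),round(x["p"],2)) for t in("pointer_tip","index_mark") for x in arm.mark_of(p,t)[:1]])
g=cv2.cvtColor(p["color"],cv2.COLOR_RGB2GRAY)
for r in range(238,263): print(r,g[r,270:283].tolist())
E
```

```text
clock: 11.45
tool_pos: [0.4999, 0.0413, 0.2012]
orientation: [1.0, 0.007, -0.0, 0.0]
ft_force: [-0.3, 0.2, 0.5]
gripper_width: 0.995
grasp_force: 0.0
clock: 12.2
tool_pos: [0.5041, -0.1078, 0.2003]
orientation: [1.0, 0.008, 0.0, -0.0]
ft_force: [-0.1, 0.1, 0.2]
gripper_width: 0.142
grasp_force: 0.0
[([244.8, 275.6], 0.62), ([245.1, 274.4], 0.63)]
238 [119, 119, 122, 100, 78, 74, 77, 76, 74, 73, 112, 121, 121]
239 [117, 119, 121, 105, 80, 76, 79, 78, 73, 71, 117, 122, 119]
240 [118, 120, 124, 87, 72, 75, 78, 76, 72, 84, 116, 125, 120]
241 [114, 115, 117, 84, 53, 67, 75, 72, 57, 86, 117, 119, 117]
242 [108, 139, 152, 158, 145, 80, 100, 72, 39, 119, 135, 131, 117]
243 [181, 156, 111, 173, 165, 99, 124, 112, 79, 167, 187, 187, 184]
244 [178, 181, 127, 171, 124, 126, 150, 84, 135, 177, 179, 180, 179]
245 [178, 180, 124, 173, 129, 132, 124, 62, 170, 186, 177, 176, 175]
246 [175, 177, 154, 143, 65, 112, 91, 36, 121, 174, 176, 176, 176]
247 [175, 175, 183, 109, 41, 125, 115, 66, 50, 164, 179, 175, 174]
248 [174, 176, 183, 108, 41, 127, 115, 69, 26, 165, 181, 172, 178]
249 [170, 176, 187, 109
[... 152 characters left out ...]
26, 167, 182, 175, 177]
252 [170, 177, 187, 99, 37, 132, 115, 67, 29, 167, 186, 173, 175]
253 [172, 174, 187, 100, 40, 131, 116, 65, 51, 172, 183, 174, 175]
254 [179, 184, 197, 106, 37, 129, 114, 67, 50, 175, 191, 181, 175]
255 [195, 128, 75, 45, 40, 181, 135, 64, 39, 58, 130, 179, 180]
256 [55, 48, 57, 45, 39, 178, 135, 68, 43, 50, 53, 64, 125]
257 [53, 61, 64, 47, 46, 176, 135, 66, 44, 58, 57, 58, 51]
258 [64, 66, 66, 52, 42, 176, 136, 68, 46, 61, 65, 63, 60]
259 [65, 67, 63, 50, 43, 178, 114, 50, 44, 60, 67, 65, 63]
260 [63, 67, 66, 48, 44, 180, 116, 56, 49, 61, 65, 65, 65]
261 [68, 61, 65, 51, 47, 182, 121, 57, 45, 62, 66, 66, 63]
262 [63, 64, 59, 48, 52, 137, 94, 60, 47, 61, 65, 64, 66]
```

View pics/t3.png

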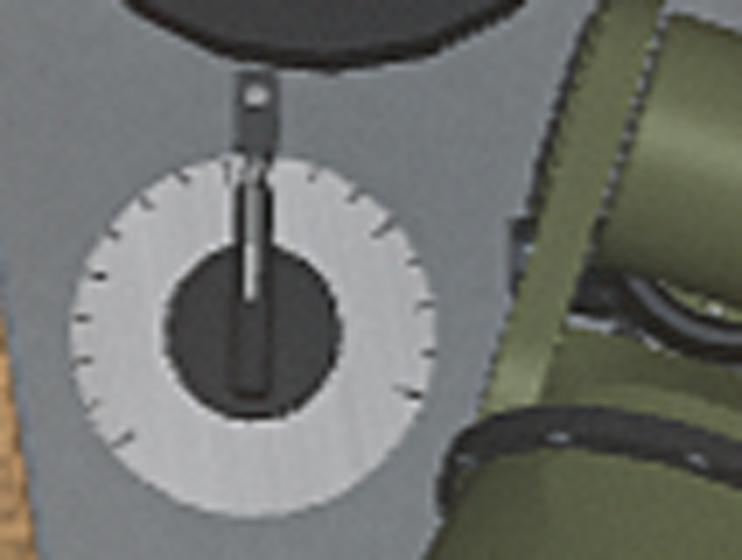

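The pointer now reads in line with the tab (bar centre column about 275.8, tab about 276.35, with parallax from the height difference still to be taken out). A numeric check follows.

```bash
python3 - <<'E'
from h import *
np.set_printoptions(precision=4,suppress=True)
p=arm.get_image("top"); s=arm.get_image("side")
T=lambda r,c,z: at_z(p,[r/480,c/640],z)
f=lambda v: np.arctan2(v[1],v[0])
g=cv2.cvtColor(p["color"],cv2.COLOR_RGB2GRAY)
# disc: circle fit of the dark region
m=np.zeros_like(g); m[250:290,255:297]=(g[250:290,255:297]<115)
cs,_=cv2.findContours(m[:],cv2.RETR_EXTERNAL,cv2.CHAIN_APPROX_NONE); k=max(cs,key=cv2.contourArea)[:,0,:]
k=k[(k[:,1]>257)]; A=np.c_[k,np.ones(len(k))]; q=np.linalg.lstsq(A,(k**2).sum(1),rcond=None)[0]; cc=q[:2]/2
print("disc centre px",cc)
c=T(cc[1],cc[0],.114)
tab=T(236,276.33,.11); bar=T(250,275.75,.138); tip=T(244,275.75,.138)
print("axis",c,"tab",f(tab-c),"bar",f(bar-c),"tip",f(tip-c))
for n,x in(("top",p),("side",s)):
    for fn in("mark_of","find_in"):
        r=getattr(arm,fn)(x,"start_top")[:1]
        if r: print(n,fn,np.array(r[0]["location"])*[480,640],r[0]["p"],at_z(x,r[0]["location"],.118))
E
```

```text
disc centre px [275.7041 268.2054]
axis [0.4978 0.041  0.114 ] tab 0.01672020101610534 bar 0.016287404492847418 tip 0.021104844279746585
side mark_of [271.584 325.632] 0.41 [ 0.5082 -0.1234  0.118 ]
side find_in [272.016 326.784] 0.58 [ 0.5098 -0.1267  0.118 ]
```

The alignment is within about 0.005 rad. Now the button: fingers shut, go above it, and descend.

```bash
python3 -m crank '[{"translation":[3,-7,0],"twist":0,"claw":1},{"translation":[0,0,-40],"twist":0,"claw":1},{"translation":[0,0,-28],"twist":0,"claw":1},{"translation":[0,0,0],"twist":0,"claw":1},{"translation":[0,0,0],"twist":0,"claw":1}]'
python3 -m crank '[{"translation":[0,0,-4],"twist":0,"claw":1},{"translation":[0,0,-4],"twist":0,"claw":1},{"translation":[0,0,0],"twist":0,"claw":1}]'
python3 -m crank '[{"translation":[0,0,-2],"twist":0,"claw":1},{"translation":[0,0,-2],"twist":0,"claw":1},{"translation":[0,0,0],"twist":0,"claw":1}]'
python3 - <<'E'
from h import *
p=arm.get_image("side"); cv2.imwrite("pics/b1.png",cv2.resize(p["color"][210:310,260:393,::-1],None,fx=5,fy=5,interpolation=cv2.INTER_CUBIC))
E
```

```text
clock: 13.28
tool_pos: [0.5077, -0.1161, 0.1335]
orientation: [1.0, 0.007, 0.001, 0.0]
ft_force: [0.9, -0.2, 1.2]
gripper_width: 0.0
grasp_force: 0.0
clock: 13.65
tool_pos: [0.507, -0.1157, 0.1242]
orientation: [1.0, 0.007, -0.0, -0.0]
ft_force: [0.2, 0.4, -0.1]
gripper_width: 0.002
grasp_force: 0.0
clock: 14.02
tool_pos: [0.5072, -0.1157, 0.1204]
orientation: [1.0, 0.007, 0.0, 0.0]
ft_force: [0.1, -0.6, 2.6]
gripper_width: 0.004
grasp_force: 1.2
```

View pics/b1.png

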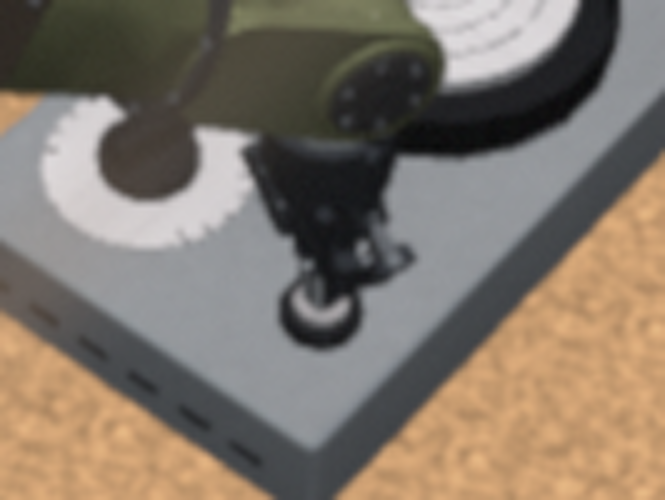

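The tips are on the button (crop (320,300)), just touching with 2.6 N. I'll press on in small steps until it bottoms out.

```bash
python3 -m crank '[{"translation":[0,0,-2],"twist":0,"claw":1},{"translation":[0,0,-2],"twist":0,"claw":1},{"translation":[0,0,0],"twist":0,"claw":1}]'
python3 -m crank '[{"translation":[0,0,-1],"twist":0,"claw":1},{"translation":[0,0,-1],"twist":0,"claw":1},{"translation":[0,0,0],"twist":0,"claw":1}]'
```

```text
clock: 14.45
tool_pos: [0.5072, -0.1157, 0.1163]
orientation: [1.0, 0.007, 0.0, 0.0]
ft_force: [0.6, 1.5, 4.7]
gripper_width: -0.001
grasp_force: 2.3
clock: 14.82
tool_pos: [0.5073, -0.1158, 0.1158]
orientation: [1.0, 0.007, 0.001, 0.0]
ft_force: [-7.7, 0.9, 21.1]
gripper_width: 0.0
grasp_force: 10.6
```

It bottomed out (force jumped to 21 N, z no longer moving). Releasing, and a final look.

```bash
python3 -m crank '[{"translation":[0,0,0],"twist":0,"claw":1},{"translation":[0,0,5],"twist":0,"claw":1},{"translation":[0,0,20],"twist":0,"claw":1},{"translation":[0,0,50],"twist":0,"claw":1},{"translation":[0,-50,10],"twist":0,"claw":1},{"translation":[0,-50,0],"twist":0,"claw":1},{"translation":[0,-50,0],"twist":0,"claw":1},{"translation":[0,0,0],"twist":0,"claw":1}]'
python3 - <<'E'
from h import *
p=arm.get_image("top"); cv2.imwrite("pics/f.png",cv2.resize(p["color"][130:330,90:490,::-1],None,fx=2,fy=2,interpolation=cv2.INTER_CUBIC))
g=cv2.cvtColor(p["color"],cv2.COLOR_RGB2GRAY)
for r in (237,244,250): print(r,g[r,270:283].tolist())
E
```

```text
clock: 15.82
tool_pos: [0.5063, -0.2683, 0.1984]
orientation: [1.0, 0.005, -0.001, -0.0]
ft_force: [-0.0, 0.3, -0.1]
gripper_width: -0.005
grasp_force: 0.0
237 [123, 122, 128, 101, 83, 80, 79, 79, 77, 76, 116, 121, 120]
244 [182, 186, 130, 174, 129, 131, 152, 83, 136, 181, 180, 184, 181]
250 [176, 178, 192, 101, 37, 134, 119, 70, 30, 174, 187, 175, 182]
```

View pics/f.png

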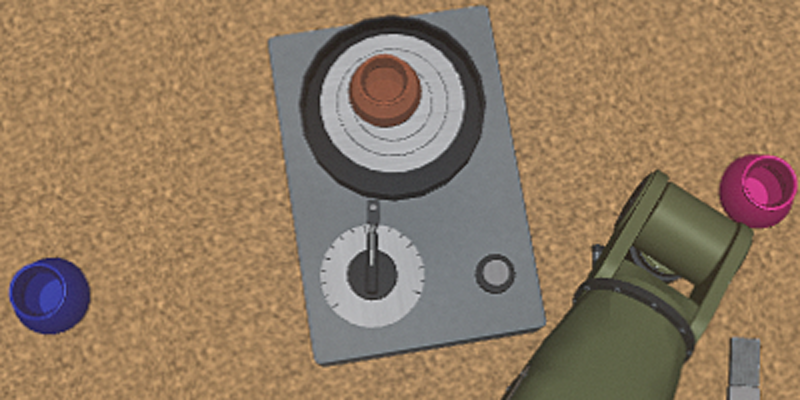

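The pointer is in line with the tab, the button at (495,273) is up, and all pots and the brush are where they were; the arm touches nothing.

```bash
python3 -c "
from cell import arm
print(arm.sign_off())"
```

```text
the job is handed in; nothing more can be done
None
```

I turned the dial clockwise to the index tab (within about 0.005 rad by my measurement), then pressed the start button fully down and let it come back up; the pots and brush were not moved, and the job was handed in at about 16 s.

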